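# Release the latched key of the tube mixer

### The arm

A 6-joint arm with a two-finger parallel gripper is mounted at the origin on a cart in front of the work surface, level with it; the furniture and walls round the work are solid. World frame = base frame: x ahead of the robot, y to its left, z up, the work surface at z = 0. Lengths are in m, angles in rad, forces in N, time in s.
With the tool pointing down it reaches from about 0.35 to 0.975 m from the base axis. Payload 17.4 kg.
Tool frame: the origin (TCP) lies midway between the tips of the shut fingers; the grasp point (between the pads) lies 19 mm behind it (bot.tcp_to_grasp is the z of the grasp point in the tool frame, in m); z points along the fingers, y is the line along which they close (so a half turn about z gives the same grasp; the last joint's range is limited). The gripper opens to 85 mm and grips with 20 to 120 N. Pads are 22 mm wide; open, the fingers measure 114 mm over their backs; the gripper's body (76 mm by 85 mm) begins 54 mm behind the grasp point. The pads swing forward as they close: fully open they stand 13 mm farther back than shut.
Start: joints at [1.157, 0.116, 1.442, -0, 1.584, -0.038], TCP at [0.248, 0.628, 0.205] pointing down, gripper open.
Joint ranges: [-2.83, 2.83], [-0.83, 2.19], [0.07, 2.5], [-1.14, 4.28], [0.01, 3], [-2.97, 2.97]. Speed limits (rad/s): [1.89, 1.89, 2.22, 3.14, 3.14, 3.14].

### API

Orientations are given as a unit quaternion [w, x, y, z].
In Python, from plant import bot gives the robot as it stands.
- The arm moves only by the tool apply_moves, never from a script. Its argument "moves" is a list of rows, each a list of 7 numbers: the shift along the tool's x, y, z as a fraction of full scale, then the turn, a rotation vector about the tool's x, y, z as a fraction of full scale, then the gripper's target within -1 to 1 (fully open at 1, half-way at 0, shut at -1). A call has 1 to 5 rows; each row is the pose to reach, as a shift and turn from the pose commanded when the call began, along the tool's axes at that moment, turning the shorter way round; what a row does not reach only later rows make up. Full scale, the value 1, is 300 mm for a shift and 180 degrees for a turn. A row lasts 1/8 s, in which the tool goes at most 62.5 mm and 10.7 degrees, less where a joint would pass 70% of its speed; a pose out of reach is approached as far as the arm can. A call with a number of a shift or a turn outside -1 to 1 is refused whole. A call with a gripper value outside its range is refused whole. The fingers move at their own pace and stop on an object; "newtons" is the grip in N (left out, the last holds). Time passes only in rows, so rows that repeat a pose let the fingers close. It gives the time, the measured TCP pose, the force, the opening and the grip force at its end, in the units of the state.
- bot.get_state(): the state, without advancing time (a new reading comes with each control period).
- bot.get_image(name): name is "scene" or "side" or "wrist"; returns a dict with "image" (420x560x3 uint8, red, green, blue), "range_z" (420x560 float32, m along the optical axis (not along the pixel's ray), 0 where there is no reading), "K" (3x3 intrinsics, pixels), "cam_to_world" (4x4, takes a point from camera to world coordinates). Camera axes: x right, y up, looking along -z (the intrinsics and any distortion apply to the point x, -y, -z); pixel columns grow to the right and rows downward; lengths in m; the calibration is good to about 2 mm. A picture is of the moment at which its call begins.
- bot.sign_off(): hands the job in; it is judged then, once.
The state is a dict: "time_s": time; "joint_pos": joint angles; "qd": joint speeds; "joint_torque": joint torques, N m; "ee_pos": TCP position; "ee_rot": TCP orientation; "ft_force": force on the tool from outside, world axes, zero at the start; "wrist_torque": the same for the moment, N m; "gripper_width": opening from 0.0 (shut) to 1.0 (fully open); "grip_force": force on a finger pad.
Only numpy, scipy, OpenCV 4.12 (cv2) and the standard library are available. Lean on these libraries where they do the work, as an engineer would, in place of code of your own. Each camera call takes 0.05 s, during which the arm holds its last target. There are 200 camera calls.

### The job

One of the four mode keys on the tube mixer is latched down, and all four must be up before the mixer is used. With the fingertips, first tap all four keys lightly one after another, from the left one to the right one, to feel which is latched, without pressing any of them home; then press the latched key down until its latch lets go, and let it spring up level with the others. Never press a key home that is not latched, and leave the pot, the jar and the carton beside the mixer standing where they are.

Things in the scene. Friction and masses are not known exactly. Their poses are not given: they have to be found in the camera images.
- mixer: Fixed white tube roller mixer, 190 x 230 mm. Origin at worktop level; case spans x -85..+105, y -115..+115 mm in its frame; x points from key side (robot) to rollers, y left along the key row, z up. Deck 56 mm high. Rollers, cheeks and two tubes behind the keys (x > -3) reach 91 mm. Four identical grey keys along y: centres at x -45, y +66, +22, -22, -66 mm.
- key_1_cap: Cap of the leftmost key (seen from the robot, left is +y): 34 (x) x 30 (y) mm, flat top; origin at the centre of its top face, axes parallel to the mixer's. The top is 72 mm above the worktop (16 mm above the deck) when the key is up, 67 mm when latched, 60 mm when pressed home.
- key_1 (a joint): Travel of the leftmost key, m, positive down: 0 up, about 0.005 latched, 0.012 home (stop). Spring 1.2 N at 0, 3.2 N at 0.005, 6 N at 0.012. A latched key does not yield below about 3 N; pressed past about 0.009 (force up to 7 N) its latch lets go and it rises to 0 when the finger leaves. One of the four, any, is latched; the others are up and yield from 1.2 N.
- key_2_cap: Cap of the second from the left key (seen from the robot, left is +y): 34 (x) x 30 (y) mm, flat top; origin at the centre of its top face, axes parallel to the mixer's. The top is 72 mm above the worktop (16 mm above the deck) when the key is up, 67 mm when latched, 60 mm when pressed home.
- key_2 (a joint): Travel of the second from the left key, m, positive down: 0 up, about 0.005 latched, 0.012 home (stop). Spring 1.2 N at 0, 3.2 N at 0.005, 6 N at 0.012. A latched key does not yield below about 3 N; pressed past about 0.009 (force up to 7 N) its latch lets go and it rises to 0 when the finger leaves. One of the four, any, is latched; the others are up and yield from 1.2 N.
- key_3_cap: Cap of the third from the left key (seen from the robot, left is +y): 34 (x) x 30 (y) mm, flat top; origin at the centre of its top face, axes parallel to the mixer's. The top is 72 mm above the worktop (16 mm above the deck) when the key is up, 67 mm when latched, 60 mm when pressed home.
- key_3 (a joint): Travel of the third from the left key, m, positive down: 0 up, about 0.005 latched, 0.012 home (stop). Spring 1.2 N at 0, 3.2 N at 0.005, 6 N at 0.012. A latched key does not yield below about 3 N; pressed past about 0.009 (force up to 7 N) its latch lets go and it rises to 0 when the finger leaves. One of the four, any, is latched; the others are up and yield from 1.2 N.
- key_4_cap: Cap of the rightmost key (seen from the robot, left is +y): 34 (x) x 30 (y) mm, flat top; origin at the centre of its top face, axes parallel to the mixer's. The top is 72 mm above the worktop (16 mm above the deck) when the key is up, 67 mm when latched, 60 mm when pressed home.
- key_4 (a joint): Travel of the rightmost key, m, positive down: 0 up, about 0.005 latched, 0.012 home (stop). Spring 1.2 N at 0, 3.2 N at 0.005, 6 N at 0.012. A latched key does not yield below about 3 N; pressed past about 0.009 (force up to 7 N) its latch lets go and it rises to 0 when the finger leaves. One of the four, any, is latched; the others are up and yield from 1.2 N.
- sample_pot: Bystander: loose capped specimen pot, 43 mm across, 84 mm high, left of the mixer; origin at the centre of its underside.
- pill_jar: Bystander: loose small white jar, 34 mm across, 46 mm high, right of the mixer; origin at the centre of its underside.
- lancet_box: Bystander: loose white carton, 52 x 72 x 60 mm high, right of the mixer; origin at the centre of its underside.

How it is judged:
By the outcome, as a careful person would: the job done as asked, in the order asked, and still so for the second after the job is handed in, with the robot touching nothing.
It also fails if it takes over 45 s, if anything falls off the work surface, if the arm or the gripper's body presses on something with over 40 N, if the wrist force passes 120 N, or if a joint passes its speed limit or range.

## Working session

There is one attempt and no reset: what is moved stays moved. The work goes in short steps, Python scripts to look and compute and a tool call to move; the robot and the scene stay as the last step left them, time stands still between calls to the robot, and variables do not carry over. Pictures are saved under pics/ and viewed, at most 10 in all, crops included, and the job is handed in when it is done.

Besides the shell and the picture viewer there is one more tool, called after ">>>" as name(argument=value, ...) on one line, values as JSON. apply_moves: Moves the arm, as the interface text tells. Its arguments: {"type":"object","properties":{"moves":{"type":"array","items":{"type":"array","items":{"type":"number","minimum":-1,"maximum":1}}},"newtons":{"type":"number"}},"required":["moves"]}

```bash
mkdir -p pics; python3 - <<'E'
from plant import bot
import cv2,numpy as np
for n in("scene","side"):
    d=bot.get_image(n); cv2.imwrite(f"pics/{n}0.png",d["image"][:,:,::-1]); np.savez(f"{n}0.npz",**d)
s=bot.get_state();print({k:np.round(v,4).tolist() for k,v in s.items()})
E
```

```text
{'time_s': 0.1, 'joint_pos': [1.1572, 0.1164, 1.4422, -0.0, 1.584, -0.0378], 'qd': [0.0011, -0.0023, 0.0006, -0.0012, 0.0009, 0.0017], 'joint_torque': [0.0017, -73.3663, -63.3785, -0.0001, 0.0053, -0.0], 'ee_pos': [0.2477, 0.6277, 0.2045], 'ee_rot': [-0.0001, 0.1868, 0.9824, -0.0005], 'ft_force': [0.3013, 0.5778, -0.6905], 'wrist_torque': [-0.0088, 0.0453, 0.0139], 'grip_force': 0.0, 'gripper_width': 1.0041}
```

View pics/scene0.png

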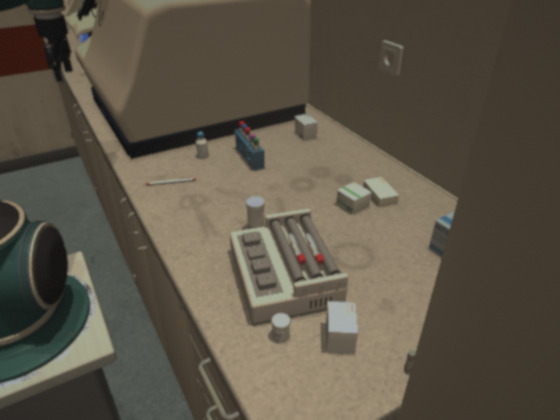

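View pics/side0.png

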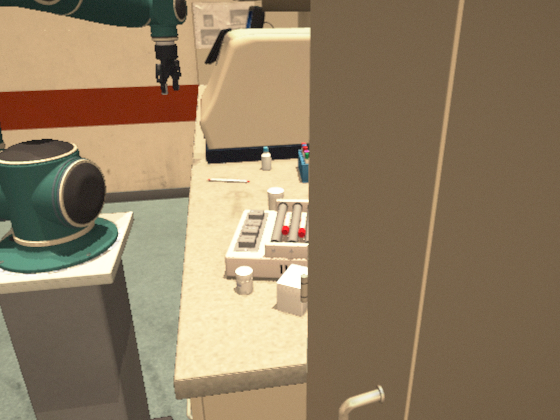

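The scene view shows the key row from about (252,239), leftmost, to (266,281), rightmost. The pot is at (256,211), the jar at (281,327) and the carton at (341,327).

```bash
cat > h.py <<'E'
import numpy as np,cv2
def cloud(d):
    h,w=d["range_z"].shape; v,u=np.mgrid[:h,:w]; K=d["K"]; z=d["range_z"]
    p=np.stack([(u-K[0,2])/K[0,0]*z,-(v-K[1,2])/K[1,1]*z,-z,np.ones_like(z)],-1)
    return (p@d["cam_to_world"].T)[...,:3]
E
python3 - <<'E'
from h import *
d=np.load("scene0.npz");print(list(d)); P=cloud(d)
for n,(u,v) in dict(k1=(252,239),k2=(257,252),k3=(262,266),k4=(266,281),deckFL=(236,236),deckFR=(254,306),table=(225,330),pot=(256,203),jar=(281,321),box=(342,313)).items(): print(n,P[v,u].round(4),d["image"][v,u])
# key caps by darkness
g=d["image"].mean(-1); z=P[...,2]
m=((z>.045)&(z<.08)&(g<115)); m[:225]=0;m[295:]=0;m[:,:238]=0;m[:,282:]=0
n,l,s,c=cv2.connectedComponentsWithStats(m.astype(np.uint8))
for i in range(1,n):
    if s[i,4]>20: print(s[i],c[i].round(1),np.median(P[l==i],0).round(4),np.percentile(z[l==i],[10,50,90]).round(4))
roi=np.zeros_like(m);roi[205:330,220:350]=1
for nm,sel in dict(deck=roi&(abs(z-.056)<.005)&(g>130),case=roi&(z>.045)&(z<.1)).items():
    n,l,s,c=cv2.connectedComponentsWithStats(sel.astype(np.uint8));i=1+s[1:,4].argmax()
    print(nm,s[i],cv2.minAreaRect((P[l==i][:,:2]*1000).astype(np.float32)))
im=d["image"][195:345,210:370,::-1];cv2.imwrite("pics/crop0.png",cv2.resize(im,None,fx=4.9,fy=3.9*1.02,interpolation=cv2.INTER_CUBIC)) 
E
```

```text
['image', 'range_z', 'K', 'cam_to_world']
k1 [ 0.4684 -0.0776  0.0715] [115 107  95]
k2 [ 0.4609 -0.1146  0.0664] [121 113 100]
k3 [ 0.4473 -0.1625  0.0722] [119 111  98]
k4 [ 0.4344 -0.2031  0.0723] [121 112 100]
deckFL [ 0.4516 -0.0322  0.0545] [158 161 139]
deckFR [ 0.395  -0.2294  0.0503] [151 139 118]
table [ 0.3404 -0.2132 -0.0011] [156 140 116]
pot [0.5304 0.0239 0.0817] [150 156 163]
jar [ 0.4229 -0.2803  0.045 ] [168 174 169]
box [ 0.5208 -0.3278  0.0584] [168 174 172]
[266 225  16  33 185] [275.6 237.6] [ 0.5178 -0.0951  0.066 ] [0.0544 0.066  0.0787]
[ 239  233   42   62 1384] [258.8 264.1] [ 0.4486 -0.1516  0.0653] [0.056  0.0653 0.0718]
[238 262  10  33  34] [242.3 278.1] [ 0.4087 -0.1524  0.0494] [0.0469 0.0494 0.0516]
deck [ 230  227   64   80 1612] ((459.24798583984375, -132.59628295898438), (229.46273803710938, 85.88590240478516), 75.80351257324219)
case [ 230  209  119  102 7820] ((506.4102478027344, -145.69076538085938), (233.138671875, 188.7958984375), 76.22282409667969)
```

```bash
cat >> h.py <<'E'
from scipy.spatial.transform import Rotation as R
def rel(s,t,yaw):   # yaw(deg) of the tool y axis in world; returns shift/0.3 and turn/pi
    w,x,y,z=s["ee_rot"]; r=R.from_quat([x,y,z,w]); a=np.radians(yaw)
    Y=np.array([np.cos(a),np.sin(a),0]);Z=np.array([0,0,-1.]);T=R.from_matrix(np.stack([np.cross(Y,Z),Y,Z],1))
    return (r.inv().apply(np.array(t)-s["ee_pos"])/.3).round(4),((r.inv()*T).as_rotvec()/np.pi).round(4)
def key(n,o=(.4967,-.1433),yaw=-14):
    a=np.radians(yaw);x,y=-.045,[0,.066,.022,-.022,-.066][n];return o[0]+np.cos(a)*x-np.sin(a)*y,o[1]+np.sin(a)*x+np.cos(a)*y
E
python3 - <<'E'
from h import *; from plant import bot
print(rel(bot.get_state(),[.42,-.12,.27],-14))
E
```

```text
(array([-1.449 , -2.1078, -0.216 ]), array([-3.000e-04,  2.000e-04,  4.582e-01]))
```

>>> apply_moves(moves=[[-0.1,-0.14,-0.1,0,0,0.055,-1],[-0.2,-0.28,-0.2,0,0,0.11,-1],[-0.3,-0.42,-0.216,0,0,0.165,-1],[-0.4,-0.56,-0.216,0,0,0.22,-1],[-0.5,-0.7,-0.216,0,0,0.275,-1]])

```text
time_s: 0.72
ee_pos: [0.3102, 0.3759, 0.2698]
ee_rot: [0.0, 0.583, 0.812, -0.0]
ft_force: [0.6, 0.2, -0.6]
gripper_width: 0.003
grip_force: 0.0
```

```bash
python3 - <<'E'
from h import *; from plant import bot
print(rel(bot.get_state(),[.42,-.12,.27],-14),bot.get_state()["ee_pos"])
E
```

```text
(array([-1.6831e+00, -1.8220e-01, -4.0000e-04]), array([0.    , 0.    , 0.1814])) [0.31023997 0.37587154 0.26980283]
```

>>> apply_moves(moves=[[-0.18,-0.02,0,0,0,0.05,-1],[-0.37,-0.04,0,0,0,0.1,-1],[-0.56,-0.06,0,0,0,0.14,-1],[-0.75,-0.08,0,0,0,0.18,-1],[-0.94,-0.1,0,0,0,0.1814,-1]])

```text
time_s: 1.35
ee_pos: [0.3733, 0.0993, 0.27]
ee_rot: [0.0, 0.787, 0.617, 0.0]
ft_force: [1.8, 0.1, -0.1]
gripper_width: -0.001
grip_force: 0.0
```

```bash
python3 - <<'E'
from h import *; from plant import bot
print(rel(bot.get_state(),[.42,-.12,.27],-14),bot.get_state()["ee_pos"])
E
```

```text
(array([-6.730e-01,  3.252e-01, -1.000e-04]), array([ 0.0001, -0.0001,  0.0012])) [0.37333711 0.0993273  0.26995114]
```

>>> apply_moves(moves=[[-0.18,0.08,0,0,0,0,-1],[-0.36,0.17,0,0,0,0,-1],[-0.54,0.26,0,0,0,0,-1],[-0.673,0.325,0,0,0,0.001,-1],[-0.673,0.325,0,0,0,0.001,-1]])

```text
time_s: 1.98
ee_pos: [0.4204, -0.1205, 0.2692]
ee_rot: [-0.001, 0.788, 0.615, -0.001]
ft_force: [-0.1, -0.1, -1.1]
gripper_width: 0.001
grip_force: 0.0
```

```bash
python3 - <<'E'
from h import *; from plant import bot
d=bot.get_image("wrist");np.savez("w1.npz",**d);cv2.imwrite("pics/w1.png",d["image"][:,:,::-1]);P=cloud(d);z=P[...,2]
for lo,hi in((.0605,.0695),(.0695,.078)):
    n,l,s,c=cv2.connectedComponentsWithStats(((z>lo)&(z<hi)).astype(np.uint8))
    for i in range(1,n):
        if s[i,4]>600: print(lo,s[i],np.median(z[l==i]).round(4),cv2.minAreaRect((P[l==i][:,:2]*1000).astype(np.float32)))
print([np.round(key(i),4) for i in(1,2,3,4)])
E
```

```text
0.0605 [296 143  30  27 775] 0.0671 ((462.8518371582031, -109.330078125), (29.73753547668457, 33.58517837524414), 76.78382110595703)
0.0695 [297 103  32  29 862] 0.0721 ((473.34625244140625, -67.31964874267578), (29.44218635559082, 33.65176010131836), 75.9123764038086)
0.0695 [296 182  29  25 678] 0.072 ((452.28094482421875, -151.45599365234375), (28.885465621948242, 33.149810791015625), 75.63429260253906)
0.0695 [295 218  28  24 635] 0.0719 ((441.2699279785156, -194.60772705078125), (29.672212600708008, 33.16896438598633), 76.66670227050781)
[array([ 0.469 , -0.0684]), array([ 0.4584, -0.1111]), array([ 0.4477, -0.1538]), array([ 0.4371, -0.1965])]
```

View pics/w1.png

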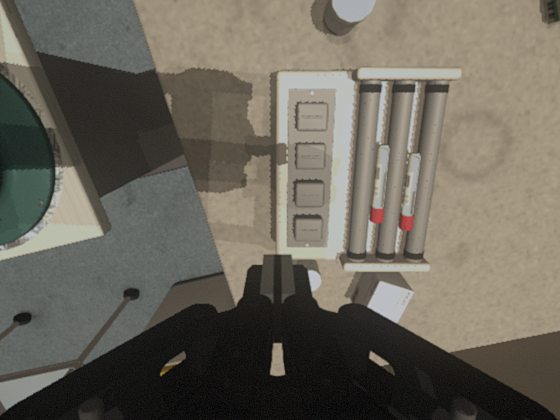

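The wrist view shows the four caps at (312,117), (310,156), (309,194) and (308,229). Depth puts key 2 at 67 mm, so it looks latched. I'll tap from the left to confirm.

```bash
python3 - <<'E'
from h import *; from plant import bot
s=bot.get_state();print(rel(s,[.4694,-.0663,.080],-14),s["ft_force"])
E
```

```text
(array([0.2102, 0.1171, 0.6315]), array([-0.0004, -0.0001, -0.0001])) [-0.32147271  0.42600342 -0.28128836]
```

>>> apply_moves(moves=[[0.11,0.06,0.1,0,0,0,-1],[0.21,0.117,0.28,0,0,0,-1],[0.21,0.117,0.46,0,0,0,-1],[0.21,0.117,0.63,0,0,0,-1],[0.21,0.117,0.63,0,0,0,-1]])

```text
time_s: 2.65
ee_pos: [0.4676, -0.0639, 0.0781]
ee_rot: [-0.002, 0.787, 0.617, -0.002]
ft_force: [0.6, -0.0, 0.6]
gripper_width: 0.002
grip_force: 0.0
```

>>> apply_moves(moves=[[0,0,0,0,0,0,-1],[0,0,0,0,0,0,-1]])

```text
time_s: 2.9
ee_pos: [0.4708, -0.0655, 0.0836]
ee_rot: [0.001, 0.787, 0.617, 0.001]
ft_force: [-0.3, -0.2, 0.5]
gripper_width: 0.0
grip_force: 0.0
```

>>> apply_moves(moves=[[0,0,0.015,0,0,0,-1],[0,0,0.02,0,0,0,-1],[0,0,0.02,0,0,0,-1]])

```text
time_s: 3.28
ee_pos: [0.4696, -0.0655, 0.075]
ee_rot: [-0.0, 0.787, 0.617, -0.0]
ft_force: [-0.6, -0.4, -0.2]
gripper_width: 0.001
grip_force: 0.0
```

>>> apply_moves(moves=[[0,0,0.003,0,0,0,-1],[0,0,0.007,0,0,0,-1],[0,0,0.007,0,0,0,-1],[0,0,0.007,0,0,0,-1]])

```text
time_s: 3.78
ee_pos: [0.4696, -0.0654, 0.0729]
ee_rot: [-0.0, 0.787, 0.617, -0.0]
ft_force: [-0.8, -0.6, -0.5]
gripper_width: 0.001
grip_force: 0.0
```

>>> apply_moves(moves=[[0,0,0.003,0,0,0,-1],[0,0,0.005,0,0,0,-1],[0,0,0.005,0,0,0,-1]])

```text
time_s: 4.15
ee_pos: [0.4696, -0.0654, 0.0713]
ee_rot: [-0.0, 0.787, 0.617, -0.0]
ft_force: [0.5, -1.0, 0.8]
gripper_width: 0.002
grip_force: 0.0
```

>>> apply_moves(moves=[[0,0,0.003,0,0,0,-1],[0,0,0.005,0,0,0,-1],[0,0,0.005,0,0,0,-1]])

```text
time_s: 4.53
ee_pos: [0.4696, -0.0654, 0.0698]
ee_rot: [-0.0, 0.787, 0.617, -0.0]
ft_force: [0.6, -1.1, -0.5]
gripper_width: -0.005
grip_force: 0.0
```

>>> apply_moves(moves=[[0,0,0,0,0,0,-1]])

```text
time_s: 4.65
ee_pos: [0.4697, -0.0654, 0.0699]
ee_rot: [0.0, 0.787, 0.617, -0.0]
ft_force: [-0.1, -0.0, 0.9]
gripper_width: -0.002
grip_force: 0.0
```

>>> apply_moves(moves=[[0,0,0.003,0,0,0,-1],[0,0,0.005,0,0,0,-1],[0,0,0.005,0,0,0,-1]])

```text
time_s: 5.03
ee_pos: [0.4696, -0.0654, 0.0683]
ee_rot: [-0.0, 0.787, 0.617, -0.0]
ft_force: [0.0, -0.4, 0.1]
gripper_width: -0.003
grip_force: 0.0
```

>>> apply_moves(moves=[[0,0,0,0,0,0,-1]])

```text
time_s: 5.15
ee_pos: [0.4696, -0.0654, 0.0684]
ee_rot: [0.0, 0.787, 0.617, 0.0]
ft_force: [-0.1, 0.8, -1.2]
gripper_width: 0.004
grip_force: 0.0
```

```bash
python3 - <<'E'
from h import *; from plant import bot
for n in("wrist","side"):
    d=bot.get_image(n);cv2.imwrite(f"pics/{n}2.png",d["image"][:,:,::-1]);P=cloud(d);z=P[...,2]
    for i in(1,2,3,4):
        c=np.array(dict(zip((1,2,3,4),[(.4733,-.0673),(.4629,-.1093),(.4523,-.1515),(.4413,-.1946)]))[i])
        m=(np.hypot(*(P[...,:2]-c).transpose(2,0,1))<.012)&(z<.074);print(n,i,m.sum(),np.percentile(z[m],[20,50,80]).round(4) if m.any() else 0)
print(bot.get_state()["ft_force"])
E
```

```text
wrist 1 879 [0.0716 0.0721 0.0726]
wrist 2 0 0
wrist 3 177 [0.0715 0.072  0.0723]
wrist 4 0 0
side 1 33 [0.0708 0.0714 0.0722]
side 2 35 [0.0656 0.0664 0.067 ]
side 3 43 [0.0708 0.0713 0.0717]
side 4 44 [0.0707 0.0713 0.072 ]
[-0.53400284 -0.75367175 -0.0597196 ]
```

View pics/wrist2.png

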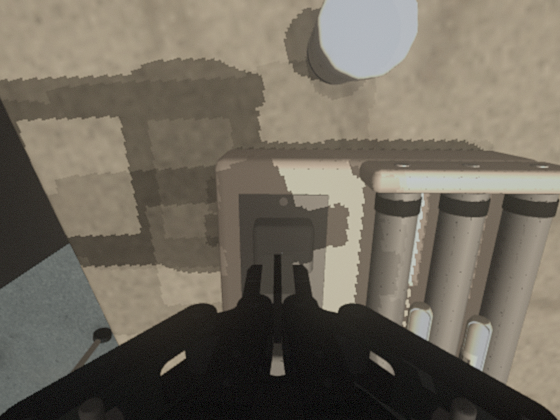

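The wrist view shows the fingertips at about (277,265), over the near part of cap 1. Its far edge is still at 72 mm, so I'll check the tip height by depth.

```bash
python3 - <<'E'
from h import *; from plant import bot
a=np.radians(-14);X=np.array([np.cos(a),np.sin(a)]);Y=np.array([-X[1],X[0]])
for n in("wrist","side","scene"):
    d=bot.get_image(n);P=cloud(d);z=P[...,2];g=d["image"].mean(-1)
    q=P[...,:2]-np.array([.4733,-.0673]);u=q@X;v=q@Y
    m=(abs(u)<.04)&(abs(v)<.04)&(z>.062)&(z<.12)&(g<75)
    print(n,m.sum())
    for k in range(62,120,3):
        b=m&(z>=k/1e3)&(z<(k+3)/1e3)
        if b.sum()>3: print(k,b.sum(),(np.r_[u[b].min(),u[b].max(),v[b].min(),v[b].max()]*1000).round(1))
    if n!="wrist":
        r,c=np.where((abs(u)<.02)&(abs(v)<.02));r0,c0=int(r.mean()),int(c.mean());print(r0,c0)
        cv2.imwrite(f"pics/{n}3.png",cv2.resize(d["image"][r0-60:r0+45,c0-65:c0+65,::-1],None,fx=5,fy=5,interpolation=cv2.INTER_CUBIC))
E
```

```text
wrist 3577
62 107 [-16.8  16.8  12.5  15.8]
65 103 [-16.6  16.4  13.4  15.8]
68 385 [-17.   17.   -8.3  15.8]
71 1665 [-16.5  16.2  -7.6  15.4]
98 65 [-13.9   5.7   7.   12.1]
101 147 [-15.5   8.7   6.9  12.2]
104 177 [-16.7   9.9   6.8  12.5]
107 186 [-17.    9.7   6.5  12. ]
110 206 [-17.    9.9   6.7  12.2]
113 230 [-16.9   9.7   6.5  12.4]
116 226 [-17.   10.    6.6  12.3]
119 78 [-16.7   9.5   6.6  12.3]
side 48
65 4 [-11.2  -4.3 -37.4 -34.9]
71 9 [-10.4   6.6   0.3   7.1]
104 5 [-13.9   6.5 -13.5  -5. ]
107 7 [-14.2   9.1 -11.3  -4.3]
110 7 [-13.9   6.5 -12.4  -3.8]
113 7 [-13.9   9.2 -11.4  -0.1]
116 6 [-13.6   8.7  -8.2  -1.3]
180 253
scene 277
62 27 [-19.2  15.1 -39.1   2. ]
65 41 [-18.7  15.3 -39.9   4.1]
68 61 [-19.3  14.5 -16.9  15.2]
71 58 [-18.4  11.  -16.9  13.2]
101 6 [-15.1   6.2 -11.2  -6.3]
104 17 [-17.4   6.  -13.3  -4.9]
107 14 [-18.6   6.  -11.7  -4.7]
110 11 [-17.1   6.1 -11.2  -6.9]
113 17 [-19.    6.8 -11.3  -5.3]
116 20 [-18.7   6.7 -13.5  -4.4]
193 249
```

View pics/side3.png

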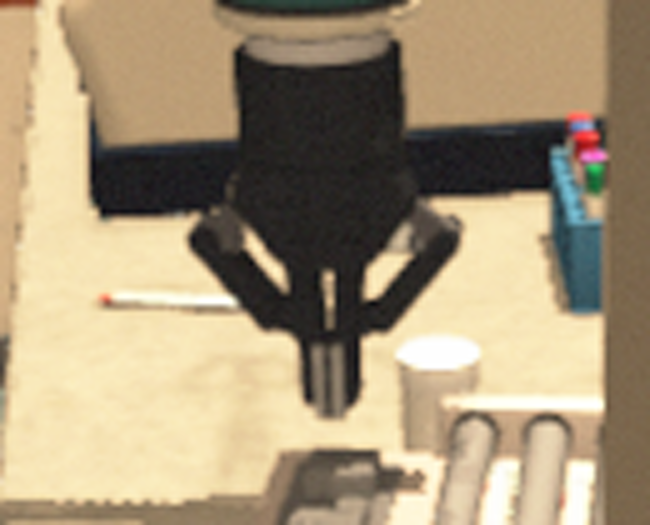

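The side view shows the fingertips at about (330,412), clearly above the keys, which start near row 455. By depth the tips are at about 98 mm, so they sit some 30 mm higher than the reported TCP, while the lateral position is right. I'll keep going down slowly and find contact by force.

>>> apply_moves(moves=[[0,0,0.02,0,0,0,-1],[0,0,0.04,0,0,0,-1],[0,0,0.06,0,0,0,-1],[0,0,0.067,0,0,0,-1],[0,0,0.067,0,0,0,-1]])

```text
time_s: 6.02
ee_pos: [0.4696, -0.0654, 0.0481]
ee_rot: [-0.0, 0.787, 0.617, -0.0]
ft_force: [0.1, -0.4, 1.1]
gripper_width: -0.0
grip_force: 0.0
```

```bash
cat >> h.py <<'E'
C={1:(.4733,-.0673),2:(.4629,-.1093),3:(.4523,-.1515),4:(.4413,-.1946)}
def look(bot,k):
    d=bot.get_image("wrist");P=cloud(d);z=P[...,2];g=d["image"].mean(-1)
    a=np.radians(-14);X=np.array([np.cos(a),np.sin(a)]);Y=np.array([-X[1],X[0]])
    q=P[...,:2]-np.array(C[k]);u=q@X;v=q@Y
    f=(abs(u)<.02)&(v>.004)&(v<.0135)&(z<.12)&(g<40)   # dark finger face
    cap=(abs(u)<.016)&(v>.004)&(v<.0145)&(z>.056)&(z<.0745)&(g>48)
    b=np.percentile(z[cap],[10,50,90]).round(4) if cap.sum()>20 else None
    s=bot.get_state();print("tip",np.sort(z[f])[:40:8].round(4),f.sum(),"cap",b,cap.sum(),"u",u[f].min().round(4),u[f].max().round(4),"ee",s["ee_pos"].round(4),"F",s["ft_force"].round(2))
    return d
E
python3 - <<'E'
from h import *; from plant import bot
d=look(bot,1);cv2.imwrite("pics/w4.png",d["image"][:,:,::-1])
E
```

```text
tip [0.0784 0.0797 0.0808 0.0812 0.0813] 1806 cap [0.0708 0.0718 0.0727] 1110 u -0.02 0.0175 ee [ 0.4697 -0.0654  0.0484] F [ 0.4  -0.48  0.04]
```

View pics/w4.png

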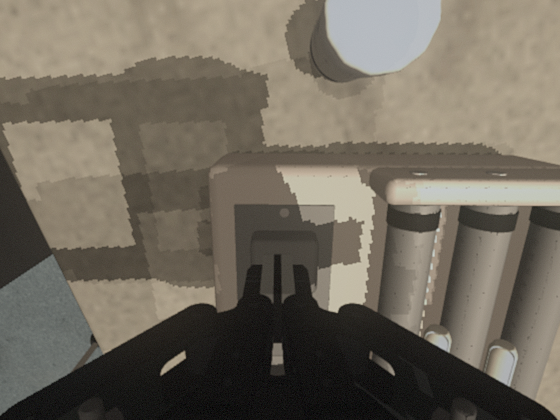

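The wrist view shows the fingertips near (277,258), still just above cap 1 at about 78 mm against 72 mm.

>>> apply_moves(moves=[[0,0,0.008,0,0,0,-1],[0,0,0.016,0,0,0,-1],[0,0,0.016,0,0,0,-1]])

```text
time_s: 6.45
ee_pos: [0.4697, -0.0654, 0.0435]
ee_rot: [0.0, 0.787, 0.617, 0.0]
ft_force: [0.4, -0.3, 1.7]
gripper_width: -0.001
grip_force: 0.8
```

>>> apply_moves(moves=[[0,0,0.003,0,0,0,-1],[0,0,0.006,0,0,0,-1],[0,0,0.006,0,0,0,-1]])

```text
time_s: 6.82
ee_pos: [0.4697, -0.0654, 0.0417]
ee_rot: [0.0, 0.787, 0.617, 0.0]
ft_force: [2.0, 0.8, 2.2]
gripper_width: 0.002
grip_force: 1.2
```

```bash
python3 - <<'E'
from h import *; from plant import bot
look(bot,1);look(bot,1);look(bot,1)
E
```

```text
tip [0.0719 0.0739 0.0745 0.0748 0.075 ] 2986 cap [0.0667 0.0677 0.0687] 1112 u -0.02 0.02 ee [ 0.4697 -0.0654  0.0418] F [1.35 0.31 1.99]
tip [0.0686 0.0734 0.0745 0.0746 0.075 ] 2975 cap [0.0666 0.0677 0.0686] 1129 u -0.02 0.02 ee [ 0.4697 -0.0654  0.0418] F [0.12 0.44 1.84]
tip [0.0723 0.0733 0.074  0.0748 0.075 ] 2976 cap [0.0666 0.0677 0.0687] 1126 u -0.02 0.02 ee [ 0.4697 -0.0654  0.0418] F [0.78 0.05 2.57]
```

Key 1 gives: its cap has gone down about 4 mm at about 2 N, so it is up and not latched. Contact for an up key is at ee z of about 0.046. Next is key 2.

>>> apply_moves(moves=[[0,0,-0.02,0,0,0,-1],[0,0,-0.045,0,0,0,-1],[-0.06,0,-0.045,0,0,0,-1],[-0.12,0,-0.045,0,0,0,-1],[-0.1453,0,-0.045,0,0,0,-1]])

```text
time_s: 7.6
ee_pos: [0.459, -0.1083, 0.0556]
ee_rot: [0.0, 0.788, 0.616, 0.0]
ft_force: [-0.1, 0.1, -0.6]
gripper_width: 0.0
grip_force: 0.0
```

>>> apply_moves(moves=[[0,0,0,0,0,0,-1],[0,0,0.01,0,0,0,-1],[0,0,0.02,0,0,0,-1],[0,0,0.03,0,0,0,-1],[0,0,0.03,0,0,0,-1]])

```text
time_s: 8.22
ee_pos: [0.4591, -0.1075, 0.0458]
ee_rot: [-0.0, 0.787, 0.617, -0.0]
ft_force: [0.0, 0.2, 0.6]
gripper_width: -0.003
grip_force: 0.0
```

>>> apply_moves(moves=[[0,0,0.005,0,0,0,-1],[0,0,0.009,0,0,0,-1],[0,0,0.009,0,0,0,-1]])

```text
time_s: 8.6
ee_pos: [0.4591, -0.1077, 0.0434]
ee_rot: [-0.0, 0.787, 0.617, -0.0]
ft_force: [-1.2, -0.0, -0.2]
gripper_width: -0.002
grip_force: 0.0
```

```bash
python3 - <<'E'
from h import *; from plant import bot
look(bot,2);look(bot,2);look(bot,2)
E
```

```text
tip [0.0669 0.075  0.0758 0.0761 0.0765] 2713 cap [0.0625 0.0667 0.0677] 1375 u -0.02 0.0199 ee [ 0.4592 -0.1077  0.0435] F [-0.14 -0.23  0.68]
tip [0.0735 0.0749 0.0761 0.0765 0.0767] 2713 cap [0.0617 0.0667 0.0677] 1369 u -0.02 0.02 ee [ 0.4592 -0.1078  0.0436] F [-0.04 -0.22 -0.3 ]
tip [0.0668 0.075  0.0758 0.0763 0.0768] 2705 cap [0.0626 0.0667 0.0677] 1362 u -0.02 0.0199 ee [ 0.4592 -0.1077  0.0436] F [-0.43  1.25 -0.41]
```

>>> apply_moves(moves=[[0,0,0.003,0,0,0,-1],[0,0,0.006,0,0,0,-1],[0,0,0.006,0,0,0,-1]])

```text
time_s: 9.12
ee_pos: [0.4592, -0.1077, 0.0416]
ee_rot: [-0.0, 0.787, 0.617, -0.0]
ft_force: [-0.2, -0.6, -0.4]
gripper_width: 0.003
grip_force: 0.0
```

>>> apply_moves(moves=[[0,0,0.002,0,0,0,-1],[0,0,0.002,0,0,0,-1]])

```text
time_s: 9.38
ee_pos: [0.4592, -0.1077, 0.0411]
ee_rot: [0.0, 0.787, 0.617, 0.0]
ft_force: [0.4, 0.5, -0.9]
gripper_width: -0.001
grip_force: 0.0
```

>>> apply_moves(moves=[[0,0,0.002,0,0,0,-1],[0,0,0.002,0,0,0,-1]])

```text
time_s: 9.62
ee_pos: [0.4592, -0.1078, 0.0406]
ee_rot: [0.0, 0.787, 0.617, 0.0]
ft_force: [-0.7, 0.4, 2.9]
gripper_width: -0.002
grip_force: 1.4
```

```bash
python3 - <<'E'
from h import *; from plant import bot
look(bot,2);look(bot,2);look(bot,2)
E
```

```text
tip [0.0705 0.0721 0.0727 0.0734 0.0738] 3272 cap [0.0615 0.0663 0.0675] 1398 u -0.02 0.02 ee [ 0.4592 -0.1078  0.0406] F [-0.97  0.71  3.48]
tip [0.0666 0.0723 0.073  0.0734 0.0738] 3289 cap [0.0619 0.0663 0.0675] 1412 u -0.02 0.02 ee [ 0.4593 -0.1077  0.0406] F [-1.64 -0.16  3.35]
tip [0.0708 0.0721 0.0733 0.0737 0.0738] 3281 cap [0.0612 0.0663 0.0675] 1398 u -0.02 0.02 ee [ 0.4592 -0.1078  0.0406] F [-0.79  0.77  3.12]
```

Key 2 made contact about 5 mm lower and at once showed about 3.2 N, so it is stiff and latched. Next is key 3, where I'll tap to ee z of about 0.0435.

>>> apply_moves(moves=[[0,0,-0.02,0,0,0,-1],[0,0,-0.048,0,0,0,-1],[-0.06,0,-0.048,0,0,0,-1],[-0.12,0,-0.048,0,0,0,-1],[-0.1453,0,-0.048,0,0,0,-1]])

```text
time_s: 10.4
ee_pos: [0.4487, -0.1507, 0.0554]
ee_rot: [0.0, 0.787, 0.616, 0.0]
ft_force: [0.6, -0.1, -0.1]
gripper_width: -0.001
grip_force: 0.0
```

>>> apply_moves(moves=[[0,0,0,0,0,0,-1],[0,0,0.01,0,0,0,-1],[0,0,0.02,0,0,0,-1],[0,0,0.03,0,0,0,-1],[0,0,0.03,0,0,0,-1]])

```text
time_s: 11.02
ee_pos: [0.4487, -0.1498, 0.0456]
ee_rot: [-0.0, 0.787, 0.617, -0.0]
ft_force: [0.5, 0.3, 2.0]
gripper_width: -0.003
grip_force: 0.4
```

>>> apply_moves(moves=[[0,0,0.005,0,0,0,-1],[0,0,0.009,0,0,0,-1],[0,0,0.009,0,0,0,-1]])

```text
time_s: 11.4
ee_pos: [0.4488, -0.15, 0.0432]
ee_rot: [0.0, 0.787, 0.617, 0.0]
ft_force: [0.8, 0.4, 1.4]
gripper_width: 0.001
grip_force: 0.9
```

```bash
python3 - <<'E'
from h import *; from plant import bot
look(bot,3);look(bot,3);look(bot,3)
E
```

```text
tip [0.0732 0.0746 0.0754 0.076  0.0765] 2780 cap [0.0595 0.0685 0.0698] 1612 u -0.0199 0.0198 ee [ 0.4488 -0.15    0.0432] F [0.09 0.92 1.05]
tip [0.0734 0.0748 0.0758 0.0762 0.0764] 2768 cap [0.0594 0.0684 0.0698] 1630 u -0.02 0.02 ee [ 0.4488 -0.15    0.0433] F [0.26 1.2  2.03]
tip [0.0735 0.075  0.0758 0.0762 0.0767] 2764 cap [0.0594 0.0684 0.0698] 1635 u -0.02 0.0199 ee [ 0.4488 -0.1501  0.0433] F [0.93 0.62 1.39]
```

Key 3 gives softly, about 3 mm down at about 1.5–2 N, so it is up. Next is key 4.

>>> apply_moves(moves=[[0,0,-0.02,0,0,0,-1],[0,0,-0.039,0,0,0,-1],[-0.06,0,-0.039,0,0,0,-1],[-0.12,0,-0.039,0,0,0,-1],[-0.1453,0,-0.039,0,0,0,-1]])

```text
time_s: 12.18
ee_pos: [0.438, -0.1934, 0.055]
ee_rot: [0.0, 0.788, 0.616, -0.0]
ft_force: [0.1, 0.3, 0.4]
gripper_width: -0.001
grip_force: 0.0
```

>>> apply_moves(moves=[[0,0,0,0,0,0,-1],[0,0,0.01,0,0,0,-1],[0,0,0.02,0,0,0,-1],[0,0,0.03,0,0,0,-1],[0,0,0.03,0,0,0,-1]])

```text
time_s: 12.8
ee_pos: [0.4383, -0.1921, 0.0456]
ee_rot: [-0.0, 0.787, 0.617, -0.0]
ft_force: [-0.2, 0.1, 0.4]
gripper_width: 0.001
grip_force: 0.4
```

>>> apply_moves(moves=[[0,0,0.005,0,0,0,-1],[0,0,0.009,0,0,0,-1],[0,0,0.009,0,0,0,-1]])

```text
time_s: 13.18
ee_pos: [0.4384, -0.1924, 0.0432]
ee_rot: [0.0, 0.787, 0.617, 0.0]
ft_force: [-0.6, 1.3, 1.2]
gripper_width: 0.001
grip_force: 0.9
```

```bash
python3 - <<'E'
from h import *; from plant import bot
look(bot,4);look(bot,4);look(bot,4)
E
```

```text
tip [0.07   0.0746 0.0757 0.0761 0.0765] 2596 cap [0.0619 0.0687 0.0698] 1336 u -0.02 0.0199 ee [ 0.4384 -0.1924  0.0433] F [0.4  1.1  1.16]
tip [0.0695 0.075  0.0757 0.0761 0.0765] 2560 cap [0.0616 0.0687 0.0699] 1334 u -0.02 0.02 ee [ 0.4383 -0.1924  0.0433] F [0.09 0.82 2.01]
tip [0.0689 0.075  0.0759 0.0764 0.0767] 2560 cap [0.0614 0.0688 0.0699] 1343 u -0.02 0.0199 ee [ 0.4384 -0.1924  0.0433] F [-0.57  0.9   2.41]
```

Key 4 gives softly too, so key 2 is the latched one. I'll go back and press it.

>>> apply_moves(moves=[[0,0,-0.03,0,0,0,-1],[0.05,0,-0.045,0,0,0,-1],[0.14,0,-0.045,0,0,0,-1],[0.23,0,-0.045,0,0,0,-1],[0.289,0,-0.045,0,0,0,-1]])

```text
time_s: 13.95
ee_pos: [0.4594, -0.1064, 0.0571]
ee_rot: [0.0, 0.787, 0.617, 0.0]
ft_force: [-0.7, -0.1, 0.2]
gripper_width: 0.001
grip_force: 0.0
```

>>> apply_moves(moves=[[0,0,0,0,0,0,-1],[0,0,0,0,0,0,-1],[0,0,0.015,0,0,0,-1],[0,0,0.03,0,0,0,-1],[0,0,0.045,0,0,0,-1]])

```text
time_s: 14.58
ee_pos: [0.4589, -0.1085, 0.0427]
ee_rot: [-0.0, 0.787, 0.616, -0.0]
ft_force: [-0.1, 0.1, 0.3]
gripper_width: 0.003
grip_force: 0.0
```

>>> apply_moves(moves=[[0,0,0.006,0,0,0,-1],[0,0,0.012,0,0,0,-1],[0,0,0.018,0,0,0,-1],[0,0,0.022,0,0,0,-1],[0,0,0.022,0,0,0,-1]])

```text
time_s: 15.2
ee_pos: [0.4591, -0.1083, 0.0367]
ee_rot: [0.0, 0.787, 0.617, -0.0]
ft_force: [-4.3, 0.1, 4.9]
gripper_width: -0.005
grip_force: 2.2
```

```bash
python3 - <<'E'
from h import *; from plant import bot
look(bot,2)
E
```

```text
tip [0.067  0.0681 0.069  0.0694 0.0699] 4329 cap [0.0602 0.0626 0.0684] 1437 u -0.02 0.02 ee [ 0.4591 -0.1083  0.0367] F [-3.33 -0.71  4.89]
```

>>> apply_moves(moves=[[0,0,0.003,0,0,0,-1],[0,0,0.006,0,0,0,-1],[0,0,0.006,0,0,0,-1]])

```text
time_s: 15.62
ee_pos: [0.4591, -0.1083, 0.0349]
ee_rot: [0.0, 0.787, 0.617, 0.0]
ft_force: [-3.9, -0.3, 5.6]
gripper_width: 0.002
grip_force: 2.6
```

>>> apply_moves(moves=[[0,0,-0.015,0,0,0,-1],[0,0,-0.035,0,0,0,-1],[0,0,-0.1,0,0,0,-1],[0,0,-0.25,0,0,0,-1],[0,0,-0.4,0,0,0,-1]])

```text
time_s: 16.25
ee_pos: [0.4589, -0.108, 0.1572]
ee_rot: [0.0, 0.787, 0.617, 0.0]
ft_force: [-0.3, 0.0, -0.6]
gripper_width: 0.0
grip_force: 0.0
```

>>> apply_moves(moves=[[0,-0.1,-0.15,0,0,0,-1],[0,-0.2,-0.25,0,0,0,-1],[0,-0.2,-0.25,0,0,0,-1],[0,-0.2,-0.25,0,0,0,-1]])

```text
time_s: 16.75
ee_pos: [0.4009, -0.0938, 0.23]
ee_rot: [0.0, 0.787, 0.617, 0.0]
ft_force: [0.4, -0.1, -0.4]
gripper_width: 0.0
grip_force: 0.0
```

```bash
python3 - <<'E'
from h import *; from plant import bot
for n in("side","wrist"):
    d=bot.get_image(n);P=cloud(d);z=P[...,2]
    if n=="wrist":cv2.imwrite("pics/w5.png",d["image"][:,:,::-1])
    for i in C:
        m=(np.hypot(*(P[...,:2]-C[i]).transpose(2,0,1))<.012)&(z<.09)&(z>.03);print(n,i,m.sum(),np.median(z[m]).round(4) if m.any() else 0)
E
```

```text
side 1 34 0.0712
side 2 37 0.0711
side 3 46 0.0714
side 4 48 0.0711
wrist 1 474 0.0721
wrist 2 418 0.0721
wrist 3 372 0.0721
wrist 4 333 0.072
```

View pics/w5.png

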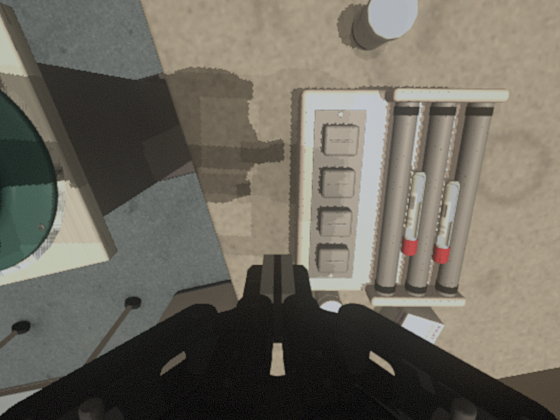

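The view shows all four caps level, from (341,139) to (333,260), at 72 mm by depth. The pot, jar and carton are still standing and the robot is clear.

```bash
python3 -c "
from plant import bot
print(bot.sign_off())"
```

```text
the job is handed in; nothing more can be done
None
```

I tapped all four keys lightly from left to right and found key 2 latched. I pressed it until its latch let go, and all four keys are now up and level at 72 mm. No other key was pressed home, the pot, jar and carton are still standing, and the job is handed in at about 17 s.

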